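# Refix the forge hold-down

### The arm

A 6-joint arm with a two-finger parallel gripper is mounted at the origin on the work surface. World frame = base frame: x ahead of the robot, y to its left, z up, the work surface at z = 0. Lengths are in mm, angles in degrees, forces in N, time in s.
With the tool pointing down it reaches from about 300 to 850 mm from the base axis. Payload 4.2 kg.
Tool frame: the origin (TCP) lies midway between the tips of the shut fingers; the grasp point (between the pads) lies 19 mm behind it (env.hold_point_z is the z of the grasp point in the tool frame, in mm); z points along the fingers, y is the direction in which the jaws open and shut (so a half turn about z gives the same grasp; the last joint's range is limited). The gripper opens to 91 mm and grips with 3 to 60 N. Pads are 32 mm wide; open, the fingers measure 118 mm over their backs; the gripper's body (76 mm by 178 mm) begins 60 mm behind the grasp point.
Start: joints at [-71.792, 18.312, 89.639, -0, 72.044, -1.146], TCP at [190.566, -542.52, 213.976] pointing down, gripper open.
Joint ranges: [-177.97, 177.97], [-48.28, 115.42], [12.27, 149.76], [-77.06, 257.06], [2.81, 150.46], [-146.56, 146.56]. Speed limits (degrees/s): [147.25, 147.25, 180, 180, 180, 180].

### API

Orientations are given as [roll, pitch, yaw] about the fixed x, y, z axes, in that order (R = Rz(yaw) Ry(pitch) Rx(roll)).
In Python, from workcell import env, grab_frame, camera_params, spotter gives the robot as it stands. The module is installed in compiled form; this text tells all that it offers.
- The arm moves only by the shell command python3 -m jog 'ROWS' [FORCE]. ROWS is text: rows parted by semicolons, each of 7 numbers parted by spaces: the turn, a rotation vector about the world's x, y, z in units of 5 degrees (1.0 is 5 degrees), then the shift along the world's x, y, z in units of 25 mm (1.0 is 25 mm), then the opening, from 0 (shut) to 1 (fully open). A call has 1 to 5 rows; each row is the pose to reach, as a shift and turn from the pose commanded when the call began; what a row does not reach only later rows make up. A row lasts 1/8 s, in which the tool goes at most 62.5 mm and 10.7 degrees, less where a joint would pass 70% of its speed; a pose out of reach is approached as far as the arm can. A call with a gripper value outside its range is refused whole. The fingers move at their own pace and stop on an object; FORCE is the grip in N (left out, the last holds). Time passes only in rows, so rows that repeat a pose let the fingers close. It gives the time, the measured TCP pose, the force and the opening at its end, in the units of the state.
- env.state(): the state, without advancing time (a new reading comes with each control period).
- grab_frame(name): name is "scene" or "top" or "wrist"; returns the picture (480x640x3 uint8, red, green, blue); there is no depth.
- camera_params(name): a dict with "K" (3x3 intrinsics, pixels), "dist" ([k1, k2, p1, p2, k3] as OpenCV has them; the pictures are not rectified), "rvec" (rotation vector, rad) and "tvec" (3), from world to camera coordinates, as OpenCV has them. Camera axes: x right, y down, z forward; pixel columns grow to the right and rows downward; lengths in mm; the calibration is good to about 2 mm. A picture is of the moment at which its call begins: read the wrist's pose just before it. camera_params takes no time and is no camera call; for the wrist camera it gives the pose at the moment of the call.
- env.job_done(): hands the job in, once; it reports no verdict.
Trained networks look in the newest picture that a camera, given by its name, has taken for a name from the list of things; names that differ only in an ending like _2 or _b are one class to them, and where a whole thing is asked for, a point or a joint stands for the part that bears it (a point fixed in the world has none). Each returns a list of dicts, best first, with "conf" (0 to 1); they miss things now and then, are a little off and sometimes report something else, mostly with a low value. They report only what shows in the picture. A call takes as long as a camera call. They do not tell look-alikes from the thing itself.
- spotter.look_for(query, camera): "box" ([left, top, width, height] in pixels, round what is visible of it).
- spotter.trace(query, camera): "region" (480x640 bool, what is visible of it) and "box" ([left, top, width, height] in pixels, round what is visible of it).
The state is a dict: "time_s": time; "qpos": joint angles; "qvel": joint speeds; "effort": joint torques, N m; "ee_pos": TCP position; "ee_rot": TCP orientation; "force": force on the tool from outside, world axes, zero at the start; "torque": the same for the moment, N m; "gripper_width": finger opening in mm.
Only numpy, scipy, OpenCV 4.12 (cv2) and the standard library are available. Lean on these libraries where they do the work, as an engineer would, in place of code of your own. Each camera call takes 0.05 s, during which the arm holds its last target. There are 200 camera calls.

### The job

Refix the cam-lock hold-down: drop every bent old spike lying on the bench into the green scrap tin, and, before either screw is turned, blow the plate clean by squeezing the air gun's trigger fully and letting it spring back. Then set the T-handled socket key square over each of the two square-head screws before you start turning, drive both clockwise with the key until their heads are home on the plate, and stand the key upright in its tray. Leave the oil can, insulator, S-hooks and fuller where they are.

Things in the scene. Friction and masses are not known exactly. Their poses are not given: they have to be found in the camera images.
- holddown: Iron cam-lock hold-down fixed to the bench: base plate 100 (x) x 215 (y) x 12 mm, origin at the centre of its underside. In its middle a cam lock, up to 70 mm high, within 37 mm of the centre in y, clamps a flat steel bar. A square-head screw stands at y = +78 mm (screw a) and y = -78 mm (screw b) of its frame, x = 0.
- head_a (a point): Centre of the top of screw a's steel head, turning with the screw; z up along the screw's axis, x and y square to the head's flats. The head is 19 x 19 mm, its flats 12 mm high and above them a blunt cone 3 mm high (top 15 mm above the head's underside).
- head_b (a point): The same for screw b.
- lag_a (a joint): Turn of screw a in rad, growing clockwise seen from above; it starts somewhere in 0 to 0.4 with the head 4 to 5 mm above the plate and sinks 2 mm per rad, down to a hard stop at 2.4 with the head down on the plate (home). Turning it takes 0.15 N m; it stays where it is left.
- lag_b (a joint): The same for screw b.
- airgun: Bench air gun fixed beside the hold-down on its +y side: foot plate 90 x 70 mm, a block, and an upright black grip 18 (x) x 26 (y) mm from 58 to 152 mm above the bench; brass nozzle towards the hold-down. Origin at the centre of the foot's underside, z up. The red lever trigger stands along the -x side of the grip.
- squeeze (a point): Point of the air gun 120 mm above its origin and 4 mm to -x: midway between the grip's back face (x = +9 mm) and the outer face of the fully squeezed trigger (x = -17 mm) at that height; axes as airgun. The unsqueezed trigger's outer face lies at x = -33 mm at this height and -38 mm at its top (137 mm above the bench); the trigger is 20 mm wide in y. Pinch along x.
- trigger (a joint): Trigger angle in rad: 0 released, 0.26 fully squeezed against the grip. Hinged at its lower end 60 mm above the bench; a spring brings it back; full squeeze takes about 9 N at squeeze.
- key: Loose T-handled steel socket key, 0.4 kg, standing upright in its tray: a square socket 38 x 38 x 38 mm at the foot, a 16 mm round stem, and a blue cross bar 100 mm long (along x), 16 mm wide (y), 20 mm high, its centre 100 mm above the origin. Origin at the centre of the underside, z up. The socket's opening is 22 x 22 mm, 13.5 mm deep, square to the bar.
- seat (a point): Centre of the ceiling of the key's socket, 13.5 mm above its underside; meets the top of a screw head when the key sits fully on it.
- keytray: Shallow square oak tray fixed to the bench, 120 x 120 mm, walls 4 mm thick and 18 mm high, floor 4 mm thick. Origin at the centre of its underside. It may stand on either side of the bench.
- scraptin: Green open scrap tin fixed to the bench, 150 (x) x 120 (y) mm, 45 mm high, walls 4 mm thick. Origin at the centre of its underside. It may stand on either side of the bench.
- spike0: Loose rusty bent old spike, 70 g, 12 x 12 mm section, lying flat: a straight part 56 mm long along x centred on the origin (origin on its underside), then at +x a bent end 32 mm long, turned 0.6 rad to +y. Two to four spikes are present.
- spike1: Another spike like spike0; may be absent.
- spike2: Another spike like spike0; may be absent.
- spike3: Another spike like spike0; may be absent.
- oilcan: Copper oil can, 90 mm wide, body 95 mm high with a spout; bystander. Origin at the centre of its underside, z up.
- insulator: Brown glazed insulator knob, 48 mm wide, 50 mm high; bystander.
- shook0: Dull iron S-hook, 68 x 48 mm, 8 mm thick, lying flat; bystander.
- shook1: Dull iron S-hook, 68 x 48 mm, 8 mm thick, lying flat; bystander.
- shook2: Dull iron S-hook, 68 x 48 mm, 8 mm thick, lying flat; bystander.
- fuller: Steel fuller: a head 36 x 90 x 36 mm at the origin and a wooden handle 240 mm long to its +x; bystander.
Not all that is in view belongs to the job. What is shaped like the spike2 but orange or white is not meant.

How it is judged:
By the outcome, as a careful person would: the job done as asked, in the order asked, and still so for the second after the job is handed in, with the robot touching nothing.
Of spike0, spike1, spike2, spike3 only 2 to 4 are there at a start; the rules pass over those that are not, and their reading is None.
At some moment in a run one of spike0, spike1, spike2, spike3 may be knocked a few centimetres aside while the robot is not near it.
Once in a run the grip may slacken for a moment while it holds something.
It also fails if it takes over 210 s, if anything falls off the work surface, if the arm or the gripper's body presses on something with over 40 N, if the wrist force passes 120 N, or if a joint passes its speed limit or range.

## Working session

There is one attempt and no reset: what is moved stays moved. The work goes in short steps, Python scripts to look and compute and a shell command to move; the robot and the scene stay as the last step left them, time stands still between calls to the robot, and variables do not carry over. Pictures are saved under pics/ and viewed, about 12 in all and at most 16, crops included, and the job is handed in when it is done.

```bash
ls; mkdir -p pics
cat > h.py <<'E'
import numpy as np, cv2
from workcell import env, grab_frame, camera_params, spotter
def save(name, f, crop=None, scale=1):
    im=f[:,:,::-1]
    if crop: l,t,w,h=crop; im=im[t:t+h,l:l+w]
    if scale!=1: im=cv2.resize(im,None,fx=scale,fy=scale,interpolation=cv2.INTER_CUBIC)
    cv2.imwrite('pics/'+name+'.png',im)
def ray(cam,uv,z,p=None):
    p=p or camera_params(cam); K=np.array(p['K'],float);d=np.array(p['dist'],float)
    R=cv2.Rodrigues(np.array(p['rvec'],float))[0];t=np.array(p['tvec'],float).ravel()
    n=cv2.undistortPoints(np.array(uv,float).reshape(-1,1,2),K,d).reshape(-1,2)
    D=np.c_[n,np.ones(len(n))]@R; C=-R.T@t
    return C+D*((z-C[2])/D[:,2])[:,None]
def proj(cam,P,p=None):
    p=p or camera_params(cam)
    return cv2.projectPoints(np.array(P,float).reshape(-1,1,3),np.array(p['rvec'],float),np.array(p['tvec'],float),np.array(p['K'],float),np.array(p['dist'],float))[0].reshape(-1,2)
E
python3 - <<'E'
from h import *
for c in ['scene','top']:
    save(c+'0',grab_frame(c))
    p=camera_params(c);R=cv2.Rodrigues(np.array(p['rvec'],float))[0];print(c,(-R.T@np.array(p['tvec']).ravel()).round(),R[2].round(2),p['K'][0][0])
for q in ['holddown','airgun','key','keytray','scraptin','spike0','head_a','oilcan','insulator','shook0','fuller']:
    for d in spotter.look_for(q,'top'):
        b=d['box'];c=[b[0]+b[2]/2,b[1]+b[3]/2]
        print(q,round(d['conf'],2),np.round(b),ray('top',c,0)[0].round())
print(env.state())
E
```

```text
pics
scene [ 960. -744.  858.] [-0.36  0.63 -0.69] 488.7194954340656
top [ 428.  -33. 1345.] [ 0.09 -0.01 -1.  ] 607.438127993739
holddown 0.2 [118. 209.  16.  29.] [602. 385.   0.]
airgun 0.92 [164. 164.  48.  67.] [657. 240.   0.]
key 0.59 [110. 267.  38.  40.] [458. 379.   0.]
keytray 0.91 [114. 254.  55.  56.] [469. 349.   0.]
scraptin 0.88 [424. 235.  62.  70.] [ 477. -357.    0.]
spike0 0.69 [307. 320.  24.  29.] [344. -47.   0.]
spike0 0.61 [325. 264.   5.  36.] [459. -69.   0.]
spike0 0.56 [238. 330.  38.  15.] [339.  92.   0.]
spike0 0.54 [252. 256.  19.  36.] [481.  77.   0.]
spike0 0.48 [366. 269.  26.  30.] [ 451. -182.    0.]
spike0 0.45 [380. 320.  20.  29.] [ 337. -203.    0.]
head_a 0.67 [111. 268.  37.  42.] [454. 378.   0.]
head_a 0.48 [235. 201.  10.  13.] [630. 123.   0.]
head_a 0.42 [308. 208.  10.  10.] [612. -41.   0.]
oilcan 0.55 [482. 176.  46.  43.] [ 638. -481.    0.]
insulator 0.89 [395. 205.  21.  22.] [ 602. -248.    0.]
shook0 0.53 [117. 209.  14.  28.] [603. 390.   0.]
shook0 0.51 [430. 176.  22.  26.] [ 662. -332.    0.]
shook0 0.49 [388. 151.  29.  15.] [ 733. -247.    0.]
fuller 0.45 [424. 232.  64.  76.] [ 477. -359.    0.]
fuller 0.28 [112. 265.  37.  40.] [461. 374.   0.]
{'time_s': 0.65, 'qpos': array([-7.17936871e+01,  1.83073634e+01,  8.96415239e+01, -3.97081732e-04,
        7.20430419e+01, -1.14577002e+00]), 'qvel': array([-0.07233559, -0.11552452,  0.07522427, -0.01529762,  0.03116401,
        0.00719861]), 'effort': array([ 7.71337600e-04, -4.12178242e+01, -2.32167614e+01,  7.28365313e-02,
        3.76396417e-02, -2.79117678e-06]), 'ee_pos': array([ 190.5373697 , -542.50753895,  214.00431156]), 'ee_rot': array([1.79991938e+02, 5.39067544e-04, 1.93522053e+01]), 'force': array([0.63708213, 0.03537452, 0.34344935]), 'torque': array([-0.04076909,  0.01676449,  0.02766548]), 'gripper_width': 91.3010113217348}
```

Run:
```python
from h import *
f=grab_frame('top'); save('t1',f,(90,130,450,240),1.75)
```

```text
(no output)
```

View pics/t1.png

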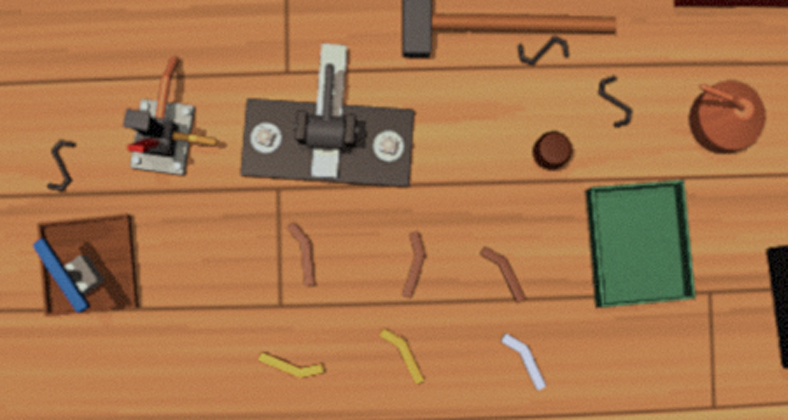

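View pics/scene0.png

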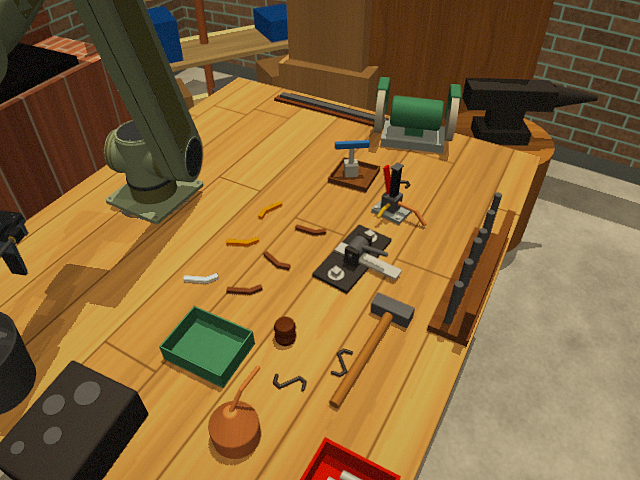

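Three rusty spikes lie in the middle (crop ≈(302,255), (414,265), (503,275)). There are yellow and white look-alikes nearer the robot, the tray with the key at left, and the tin at right. Next I fit the spike poses from silhouettes.

```bash
cat >> h.py <<'E'
from scipy.optimize import minimize
def spike_poly(x,y,a,z):
    c,s=np.cos(a),np.sin(a); b=0.6
    e=np.array([28,0]); d=np.array([np.cos(b),np.sin(b)]); n=np.array([-d[1],d[0]])
    A=np.array([[-28,-6],[28,-6],[28,6],[-28,6]]); B=np.array([e-6*n,e+32*d-6*n,e+32*d+6*n,e+6*n])
    R=np.array([[c,-s],[s,c]])
    return [np.c_[Q@R.T+[x,y],np.full(4,z)] for Q in (A,B)]
def fit_spike(mask,cam,p,S=4):
    ys,xs=np.nonzero(mask);l,t=xs.min()-8,ys.min()-8;w,h=xs.max()-l+9,ys.max()-t+9
    M=cv2.resize(mask[t:t+h,l:l+w].astype(np.float32),None,fx=S,fy=S)
    def cost(v):
        im=np.zeros(M.shape,np.uint8)
        for z1,z2 in [(0,12)]:
            for q1,q2 in zip(spike_poly(*v[:2],v[2],0),spike_poly(*v[:2],v[2],12)):
                u=(proj(cam,np.r_[q1,q2],p)-[l,t]+.5)*S
                cv2.fillPoly(im,[cv2.convexHull(np.round(u*16).astype(np.int32))],1,shift=4)
        im=cv2.GaussianBlur(im.astype(np.float32),(0,0),3)
        return ((im-M)**2).sum()/M.sum()
    c=ray(cam,[[xs.mean(),ys.mean()]],6,p)[0][:2]; best=None
    for a in np.arange(0,2*np.pi,np.pi/6):
        o=c-10*np.array([np.cos(a),np.sin(a)])
        v0=[*o,a]
        r=minimize(cost,v0,method='Nelder-Mead',options=dict(initial_simplex=[v0,[o[0]+6,o[1],a],[o[0],o[1]+6,a],[*o,a+.3]],maxiter=120))
        if best is None or r.fun<best.fun: best=r
    return best.x,best.fun
def spikes(cam,f,p):
    hsv=cv2.cvtColor(f,cv2.COLOR_RGB2HSV).astype(int)
    out=[]
    for d in spotter.trace('spike0',cam):
        m=d['region']
        if m.sum()<40: continue
        rgb=np.median(f[m],axis=0)
        out.append((d['conf'],m,rgb))
    return out
E
python3 - <<'E'
from h import *
f=grab_frame('top');p=camera_params('top')
for c,m,rgb in spikes('top',f,p):
    x,fun=fit_spike(m,'top',p)
    print(round(c,2),m.sum(),rgb,x[:2].round(1),np.rad2deg(x[2]).round(1)%360,round(fun,3))
for q in ['scraptin','holddown','airgun','key','keytray']:
    for d in spotter.trace(q,'top')[:2]:
        m=d['region'];ys,xs=np.nonzero(m);r=cv2.minAreaRect(np.c_[xs,ys].astype(np.float32))
        z={'scraptin':45,'holddown':12,'keytray':18}.get(q,0)
        print(q,round(d['conf'],2),m.sum(),[list(k.round()) for k in ray('top',cv2.boxPoints(r),z,p)[:,:2]],ray('top',[r[0]],z,p)[0].round())
E
```

```text
0.74 206 [191. 167.  74.] [340.9 106.5] 245.8 0.085
0.71 224 [138.  84.  61.] [ 435.7 -188.1] 24.399999999999977 0.065
0.56 238 [150.   94.5  68. ] [445.6 -63.3] 339.6 0.042
0.55 168 [73.5 56.  47.5] [632.5 387.3] 170.8 0.81
0.53 233 [158. 101.  74.] [463.7  68.8] 4.3 0.051
0.53 223 [190. 159.  69.] [336.3 -58.6] 23.3 0.055
0.46 189 [193. 199. 217.] [ 325.7 -210.4] 22.4 0.132
scraptin 0.92 3943 [[np.float64(551.0), np.float64(-278.0)], [np.float64(557.0), np.float64(-408.0)], [np.float64(405.0), np.float64(-412.0)], [np.float64(400.0), np.float64(-283.0)]] [ 478. -344.   45.]
holddown 0.64 4914 [[np.float64(578.0), np.float64(151.0)], [np.float64(756.0), np.float64(137.0)], [np.float64(735.0), np.float64(-81.0)], [np.float64(557.0), np.float64(-63.0)]] [656.  35.  12.]
airgun 0.88 1498 [[np.float64(695.0), np.float64(341.0)], [np.float64(739.0), np.float64(236.0)], [np.float64(608.0), np.float64(178.0)], [np.float64(564.0), np.float64(281.0)]] [651. 258.   0.]
key 0.82 663 [[np.float64(495.0), np.float64(431.0)], [np.float64(526.0), np.float64(386.0)], [np.float64(440.0), np.float64(321.0)], [np.float64(409.0), np.float64(366.0)]] [467. 376.   0.]
key 0.62 422 [[np.float64(609.0), np.float64(-212.0)], [np.float64(637.0), np.float64(-257.0)], [np.float64(596.0), np.float64(-282.0)], [np.float64(568.0), np.float64(-238.0)]] [ 603. -247.    0.]
keytray 0.89 2149 [[np.float64(527.0), np.float64(416.0)], [np.float64(534.0), np.float64(292.0)], [np.float64(414.0), np.float64(284.0)], [np.float64(406.0), np.float64(406.0)]] [470. 349.  18.]
```

```bash
python3 -m jog '0 0 1 9.82 14.18 -4 1;0 0 1 9.82 14.18 -4 1;0 0 1 9.82 14.18 -4 1;0 0 1 9.82 14.18 -4 1;0 0 1 9.82 14.18 -4 1'; python3 -c "
from h import *
s=env.state();print(s['ee_pos'],s['ee_rot'],s['time_s'])"
```

```text
time_s: 1.68
ee_pos: [364.9, -290.8, 143.3]
ee_rot: [179.9, -0.0, 24.3]
force: [0.0, -0.0, 0.5]
gripper_width: 91.3
[ 364.92714622 -290.79054603  143.29930354] [ 1.79928989e+02 -3.74121561e-02  2.43259079e+01] 1.675
```

```bash
python3 -m jog '0 0 0 2.84 4.1 -3 1;0 0 0 2.84 4.1 -3 1;0 0 0 2.84 4.1 -3 1;0 0 0 2.84 4.1 -3 1'
python3 - <<'E'
from h import *
s=env.state();p=camera_params('wrist');f=grab_frame('wrist');save('w1',f)
print(s['ee_pos'],s['ee_rot'])
for d in spotter.trace('spike0','wrist')[:2]:
    x,fun=fit_spike(d['region'],'wrist',p,1);print(round(d['conf'],2),d['box'],np.median(f[d['region']],axis=0),x[:2],np.rad2deg(x[2])%360,fun)
E
```

```text
time_s: 2.17
ee_pos: [435.0, -189.4, 68.1]
ee_rot: [-180.0, 0.1, 24.5]
force: [-0.0, 0.4, 0.5]
gripper_width: 91.3
[ 435.00986717 -189.35286204   68.06573064] [-1.79974277e+02  5.76312764e-02  2.44828113e+01]
0.91 [97.5, 66.4, 83.6, 127.4] [160.  98.  69.] [446.8620306  -63.67234814] 339.1087602824011 0.10872548818588257
0.86 [244.4, 343.7, 45.5, 49.9] [222. 227. 223.] [ 319.31892967 -213.0527778 ] 18.431435031266474 0.24915184080600739
```

View pics/w1.png

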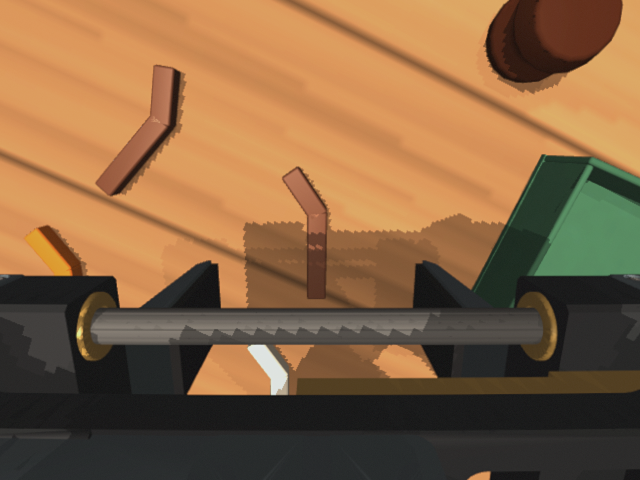

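The wrist view shows the spike lined up between the fingers at (316,255). Now descend and grip.

```bash
python3 -m jog '0 0 0 0 0 -2 1;0 0 0 0 0 -2.56 1;0 0 0 0 0 -2.56 1;0 0 0 0 0 -2.56 0;0 0 0 0 0 -2.56 0' 30; python3 -m jog '0 0 0 0 0 0 0;0 0 0 0 0 0 0;0 0 0 0 0 0 0;0 0 0 0 0 2 0;0 0 0 0 0 4.5 0'
```

```text
time_s: 2.9
ee_pos: [435.7, -190.3, 5.6]
ee_rot: [179.9, -0.1, 24.3]
force: [0.3, -0.1, 0.1]
gripper_width: 74.2
time_s: 3.52
ee_pos: [433.9, -189.3, 117.1]
ee_rot: [-179.8, 0.1, 24.4]
force: [1.8, -0.5, 0.3]
gripper_width: 23.9
```

```bash
python3 -m jog '0 0 0 0 0 0 0;0 0 0 0 0 0 0;0 0 0 0 0 0 0'
python3 - <<'E'
from h import *
p=camera_params('wrist');f=grab_frame('wrist');save('w2',f)
E
```

```text
time_s: 3.9
ee_pos: [433.7, -189.2, 115.3]
ee_rot: [-179.9, 0.1, 24.4]
force: [0.6, -0.3, 0.9]
gripper_width: 0.3
```

View pics/w2.png

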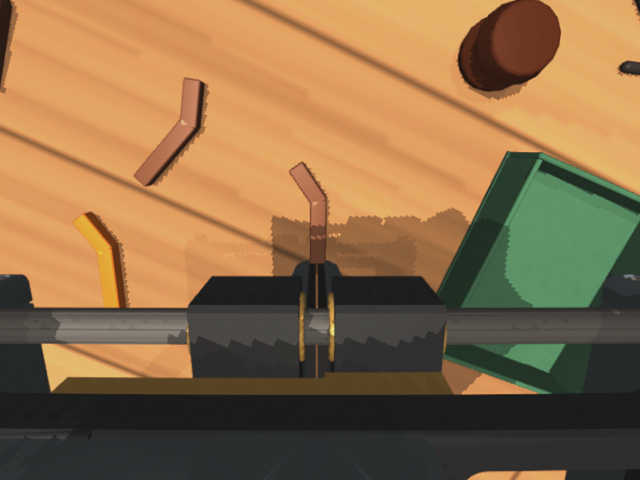

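The fingers were still closing when I lifted; they move at about 85 mm/s. The spike is undisturbed at (318,210). I'll redo it with a small opening and a longer close.

```bash
python3 -m jog '0 0 0 0.07 0.04 0 0.45;0 0 0 0.07 0.04 0 0.45;0 0 0 0.07 0.04 -1.5 0.45;0 0 0 0.07 0.04 -3 0.45;0 0 0 0.07 0.04 -4.5 0.45'; python3 -m jog '0 0 0 0 0 0 0;0 0 0 0 0 0 0;0 0 0 0 0 0 0;0 0 0 0 0 0 0;0 0 0 0 0 0 0' 30;  python3 -m jog '0 0 0 0 0 1.5 0;0 0 0 0 0 4 0;0 0 0 0 0 4 0'
```

```text
time_s: 4.58
ee_pos: [436.8, -188.8, 3.3]
ee_rot: [180.0, -0.0, 24.4]
force: [0.0, -0.0, -0.2]
gripper_width: 41.1
time_s: 5.2
ee_pos: [436.9, -188.8, 4.8]
ee_rot: [180.0, -0.0, 24.4]
force: [-0.3, -0.3, 3.1]
gripper_width: 11.8
time_s: 5.58
ee_pos: [439.8, -190.2, 108.7]
ee_rot: [179.5, -0.4, 24.4]
force: [-0.4, -0.3, -0.4]
gripper_width: 11.8
```

```bash
python3 -m jog '0 0 -4.88 1 -6.8 0 0;0 0 -4.88 1 -6.8 0 0;0 0 -4.88 1 -6.8 0 0;0 0 -4.88 1 -6.8 -2.7 0;0 0 -4.88 1 -6.8 -2.7 0'; python3 -m jog '0 0 0 0 0 0 0.35;0 0 0 0 0 0 0.35;0 0 0 0 0 0 0.35;0 0 0 0 0 3 0.4;0 0 0 0 0 3 0.45'
```

```text
time_s: 6.2
ee_pos: [457.5, -356.0, 31.7]
ee_rot: [-179.5, 0.6, -0.1]
force: [-0.3, -1.1, -1.5]
gripper_width: 11.8
time_s: 6.82
ee_pos: [464.1, -360.4, 117.1]
ee_rot: [179.6, -0.4, -0.0]
force: [0.8, -0.2, -0.6]
gripper_width: 40.5
```

```bash
python3 -m jog '0 0 -4.1 -0.7 11.88 -1 0.45;0 0 -4.1 -0.7 11.88 -1 0.45;0 0 -4.1 -0.7 11.88 -1 0.45;0 0 -4.1 -0.7 11.88 -1 0.45;0 0 -4.1 -0.7 11.88 -1 0.45'
python3 - <<'E'
from h import *
s=env.state();print(s['ee_pos'],s['ee_rot'])
f=grab_frame('top');p=camera_params('top');save('t2',f,(90,130,450,240),1.75)
for c,m,rgb in spikes('top',f,p):
    x,fun=fit_spike(m,'top',p)
    print(round(c,2),m.sum(),rgb,x[:2].round(1),np.rad2deg(x[2]).round(1)%360,round(fun,3))
E
```

```text
time_s: 7.45
ee_pos: [443.4, -59.5, 87.1]
ee_rot: [-180.0, -0.0, -20.5]
force: [0.6, 0.2, -1.0]
gripper_width: 41.2
[443.41953522 -59.47463936  87.11710995] [-1.79985489e+02 -3.48875324e-02 -2.04925450e+01]
0.75 206 [198.  155.5  69. ] [337.8 -57.5] 24.5 0.095
0.75 172 [79. 62. 51.] [633.4 385.4] 167.1 0.771
0.73 203 [198. 182. 161.] [ 324.4 -210.6] 21.6 0.079
0.66 232 [198.  171.   76.5] [340.6 107.1] 245.7 0.041
0.65 247 [165. 106.  78.] [462.7  69.1] 3.7 0.061
0.62 218 [126.  76.  53.] [ 458.9 -358.5] 359.2 0.101
0.2 4827 [95. 83. 75.] [625.   62.1] 275.3 0.925
```

```bash
python3 -m jog '0 0 0 0 0 -2 0.45;0 0 0 0 0 -2.5 0.45;0 0 0 0 0 -2.5 0.45'
```

```text
time_s: 7.92
ee_pos: [443.9, -62.2, 24.2]
ee_rot: [180.0, 0.1, -20.6]
force: [-0.6, -0.1, -0.4]
gripper_width: 41.2
```

```bash
python3 -m jog '0 0 0 0.05 -0.03 -0.8 0.45;0 0 0 0.05 -0.03 -0.8 0;0 0 0 0.05 -0.03 -0.8 0;0 0 0 0.05 -0.03 -0.8 0;0 0 0 0.05 -0.03 -0.8 0'; python3 -m jog '0 0 0 0 0 0 0;0 0 0 0 0 1.5 0;0 0 0 0 0 4 0;0 0 0 0 0 4 0'
```

```text
time_s: 8.55
ee_pos: [446.0, -62.7, 5.2]
ee_rot: [-180.0, -0.1, -20.5]
force: [-0.8, -1.5, 5.6]
gripper_width: 11.6
time_s: 9.05
ee_pos: [448.8, -63.0, 108.5]
ee_rot: [-179.9, -0.6, -20.5]
force: [1.4, -0.1, -1.0]
gripper_width: 11.7
```

```bash
python3 -m jog '0 0 4.1 0.9 -10.76 0 0;0 0 4.1 0.9 -10.76 0 0;0 0 4.1 0.9 -10.76 0 0;0 0 4.1 0.9 -10.76 0 0;0 0 4.1 0.9 -10.76 -1 0';python3 -m jog '0 0 0 0 0 -1.6 0;0 0 0 0 0 -1.6 0.35;0 0 0 0 0 -1.6 0.35;0 0 0 0 0 -1.6 0.35;0 0 0 0 0 -1.6 0.35'; python3 -m jog '0 0 0 0 0 1 0.4;0 0 0 0 0 3 0.45'
```

```text
time_s: 9.68
ee_pos: [468.6, -335.0, 79.2]
ee_rot: [179.9, -0.2, -0.2]
force: [0.3, 0.4, -0.9]
gripper_width: 11.8
time_s: 10.3
ee_pos: [468.6, -331.6, 40.7]
ee_rot: [179.9, -0.1, -0.0]
force: [-0.2, 0.3, -0.5]
gripper_width: 32.0
time_s: 10.55
ee_pos: [466.9, -330.5, 114.1]
ee_rot: [-179.9, 0.2, -0.0]
force: [0.4, -0.5, 0.1]
gripper_width: 40.6
```

```bash
python3 -m jog '0 0 0.8 -0.2 16 0 0.45;0 0 0.8 -0.2 16 0 0.45;0 0 0.8 -0.2 16 0 0.45;0 0 0.8 -0.2 16 0 0.45;0 0 0.8 -0.2 16 0 0.45'
python3 - <<'E'
from h import *
s=env.state();print(s['ee_pos'],s['ee_rot'])
f=grab_frame('top');p=camera_params('top')
for c,m,rgb in spikes('top',f,p):
    x,fun=fit_spike(m,'top',p)
    print(round(c,2),m.sum(),rgb,x[:2].round(1),np.rad2deg(x[2]).round(1)%360,round(fun,3))
E
```

```text
time_s: 11.18
ee_pos: [464.1, -17.0, 115.4]
ee_rot: [180.0, -0.1, 4.0]
force: [1.6, -0.2, 0.1]
gripper_width: 41.2
[464.0812427  -16.99581823 115.38203816] [ 1.79978834e+02 -1.41077999e-01  3.95411253e+00]
0.8 222 [133.   78.   54.5] [ 461.  -328.4] 1.6000000000000227 0.083
0.7 269 [122.  78.  55.] [ 457.7 -357.6] 357.4 0.048
0.6 223 [198. 185. 164.] [ 324.3 -210.2] 21.2 0.052
0.55 134 [199. 158.  70.] [338.5 -56.6] 23.2 0.485
0.48 90 [200. 176.  79.] [348.5 127.4] 70.4 0.736
```

```bash
python3 -m jog '0 0 0 0 3.44 -1 0.45;0 0 0 0 3.44 -1 0.45;0 0 0 0 3.44 -3.4 0.45;0 0 0 0 3.44 -3.4 0.45;0 0 0 0 3.44 -3.4 0.45'
python3 - <<'E'
from h import *
s=env.state();p=camera_params('wrist');f=grab_frame('wrist');save('w3',f)
for d in spotter.trace('spike0','wrist')[:2]:
    print(round(d['conf'],2),d['box'],np.median(f[d['region']],axis=0))
print(proj('wrist',[[491,70.9,12],[463,69,12],[435,67,12]],p))
E
```

```text
time_s: 11.9
ee_pos: [465.1, 66.5, 30.8]
ee_rot: [180.0, -0.1, 3.9]
force: [0.7, 0.1, 0.4]
gripper_width: 40.7
0.68 [268.3, 172.2, 59.1, 130.2] [114.  70.  50.]
[[311.87089107 234.00708726]
 [312.04925344 286.75613591]
 [312.40442479 335.98382881]]
```

Box 268–327 contains the predicted bend (312,234), so the spike is where expected.

```bash
python3 -m jog '0 0 0 -0.05 0.07 -1.07 0.45;0 0 0 -0.05 0.07 -1.07 0;0 0 0 -0.05 0.07 -1.07 0;0 0 0 -0.05 0.07 -1.07 0;0 0 0 -0.05 0.07 -1.07 0'; python3 -m jog '0 0 0 0 0 0 0;0 0 0 0 0 1.5 0;0 0 0 0 0 4 0;0 0 0 0.2 -3 4 0;0 0 0 0.2 -6 4 0'
```

```text
time_s: 12.62
ee_pos: [463.6, 68.7, 3.7]
ee_rot: [180.0, -0.1, 4.0]
force: [-0.1, -0.8, 6.8]
gripper_width: 11.8
time_s: 13.25
ee_pos: [468.4, -57.0, 103.9]
ee_rot: [180.0, -0.2, 4.1]
force: [1.4, 0.3, -0.6]
gripper_width: 11.6
```

```bash
python3 -m jog '0 0 -0.8 0.3 -10.48 0 0;0 0 -0.8 0.3 -10.48 0 0;0 0 -0.8 0.3 -10.48 0 0;0 0 -0.8 0.3 -10.48 0 0;0 0 -0.8 0.3 -10.48 -1 0';python3 -m jog '0 0 0 0 0 -1.6 0;0 0 0 0 0 -1.6 0.25;0 0 0 0 0 -1.6 0.25;0 0 0 0 0 -1.6 0.25;0 0 0 0 0 -1.6 0.25'; python3 -m jog '0 0 0 0 0 1 0.4;0 0 0 0 0 3 0.6;0 0 0 -1 5 5 0.6;0 0 0 -1 5 5 0.6;0 0 0 -1 5 5 0.6'
python3 - <<'E'
from h import *
s=env.state();print(s['ee_pos'],s['ee_rot'])
f=grab_frame('top');p=camera_params('top');save('t3',f,(90,130,450,240),1.75)
for c,m,rgb in spikes('top',f,p): 
    ys,xs=np.nonzero(m);print(round(c,2),m.sum(),rgb,ray('top',[[xs.mean(),ys.mean()]],10)[0].round())
E
```

```text
time_s: 13.88
ee_pos: [476.4, -323.2, 79.0]
ee_rot: [179.7, -0.3, -0.3]
force: [0.2, 0.8, -1.2]
gripper_width: 11.9
time_s: 14.5
ee_pos: [475.7, -318.3, 39.0]
ee_rot: [179.9, -0.1, -0.0]
force: [-0.1, -0.6, -0.1]
gripper_width: 22.8
time_s: 15.12
ee_pos: [449.8, -190.9, 164.9]
ee_rot: [179.9, -0.2, 0.1]
force: [0.5, 0.3, 0.1]
gripper_width: 54.9
[ 449.78516898 -190.85514856  164.92045969] [ 1.79933029e+02 -1.81286935e-01  1.23869707e-01]
0.75 229 [197. 165.  72.] [349. -49.  10.]
0.55 219 [197. 171.  76.] [337.  91.  10.]
0.5 190 [193.5 198.  214. ] [ 333. -206.   10.]
```

View pics/t3.png

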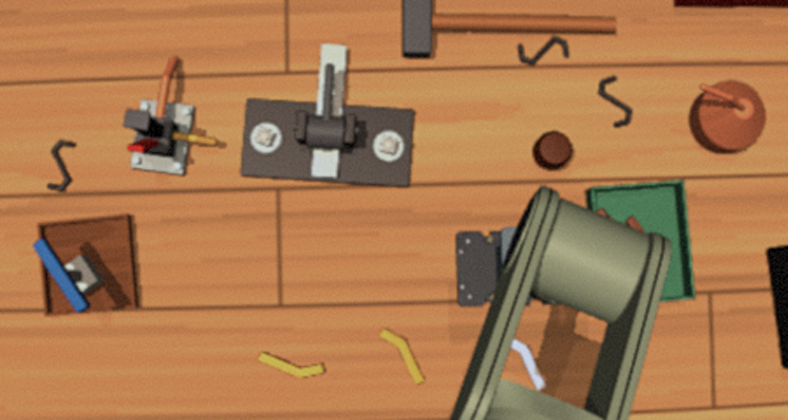

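All three spikes are in the tin. Next is a hover view of the air gun and hold-down.

```bash
python3 -m jog '0 0 0 4 13 4 0.8;0 0 0 4 13 4 0.8;0 0 0 4 13 4 0.8;0 0 0 4 13 4 0.8;0 0 0 4 13 4 0.8';python3 -m jog '0 0 0 0 2 0 0.8;0 0 0 0 2 0 0.8;0 0 0 0 2 0 0.8'
python3 - <<'E'
from h import *
def c2p(a): return np.array(a)/1.75+[90,130]-.2
P=ray('top',c2p([[247,98],[413,110],[408,186],[241,174]]),12)[:,:2];c=P.mean(0)
print(P.round(),c.round(1)); 
y=(P[0]+P[3]-P[1]-P[2])/2; print('yaw',np.rad2deg(np.arctan2(-y[0],y[1])),np.linalg.norm(y))
print('heads',ray('top',c2p([[265,136],[389,145]]),30).round(1))
F=ray('top',c2p([[145,98],[195,103],[183,174],[131,168]]),3)[:,:2];print('foot',F.round(),F.mean(0))
print('grip top',ray('top',c2p([[139,119]]),152))
s=env.state();p=camera_params('wrist');f=grab_frame('wrist');save('w4',f);print(s['ee_pos'],s['ee_rot'])
E
```

```text
time_s: 15.85
ee_pos: [539.7, 94.1, 250.6]
ee_rot: [179.9, 0.0, -0.1]
force: [0.8, -1.3, 0.5]
gripper_width: 73.0
time_s: 16.23
ee_pos: [538.7, 142.2, 249.9]
ee_rot: [179.9, 0.1, -0.1]
force: [0.8, -0.7, -0.5]
gripper_width: 73.1
[[678. 141.]
 [656. -70.]
 [560. -61.]
 [581. 150.]] [618.7  39.9]
yaw -5.76684450674568 212.22108419228158
heads [[625.6 116.5  30. ]
 [609.9 -38.5  30. ]]
foot [[684. 276.]
 [675. 210.]
 [584. 226.]
 [593. 294.]] [634.23536291 251.43797239]
grip top [[631.52923304 248.43291902 152.        ]]
[538.65050373 142.22726753 249.85561715] [ 1.79916184e+02  7.05587583e-02 -8.31444697e-02]
```

View pics/w4.png

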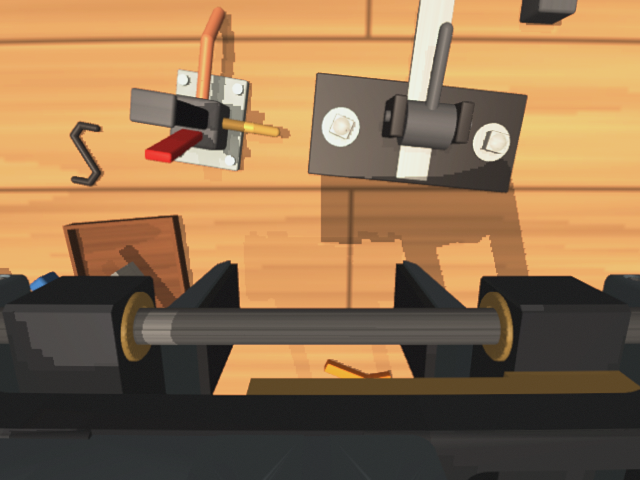

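Run:
```python
from h import *
p=camera_params('wrist')
R=cv2.Rodrigues(np.array(p['rvec'],float))[0];print('cam',-R.T@np.array(p['tvec']).ravel(),R[2])
P=ray('wrist',[[318,73],[526,95],[508,192],[309,174]],12,p)[:,:2];c=P.mean(0)
y=(P[0]+P[3]-P[1]-P[2])/2;print(P.round(),c.round(1),'yaw',np.rad2deg(np.arctan2(-y[0],y[1])),np.linalg.norm(y))
print('heads',ray('wrist',[[343,125],[495,142]],31,p).round(1))
a=np.arctan2(-y[0],y[1]);print([c+s*78*np.array([-np.sin(a),np.cos(a)]) for s in(1,-1)])
F=ray('wrist',[[180,71],[250,80],[241,170]],5,p)[:,:2];print('foot',F.round(1),(F[0]+F[2])/2,np.linalg.norm(F[0]-F[1]),np.linalg.norm(F[2]-F[1]), np.rad2deg(np.arctan2(*(F[1]-F[2])[::-1])))
G=ray('wrist',[[131,89],[173,96],[172,125],[132,120]],152,p);print('grip',G.round(1),G.mean(0))
f=grab_frame('wrist');save('w5',f,(60,40,230,180),3.4)
```

```text
cam [606.88761919 142.2530462  419.93121483] [-2.43436689e-01 -4.08932750e-04 -9.69916703e-01]
[[678. 140.]
 [658. -69.]
 [560. -62.]
 [580. 149.]] [619.   39.5] yaw -5.3740154350359095 211.12407802185064
heads [[627.7 115.8  31. ]
 [611.7 -33.9  31. ]]
[array([626.34762644, 117.1856927 ]), array([611.73716561, -38.12861583])]
foot [[682.1 278.4]
 [673.1 208.3]
 [583.7 221.7]] [632.93815407 250.03600614] 70.64225278971509 90.37716250337917 -8.534335456973903
grip [[644.8 263.4 152. ]
 [640.2 236.  152. ]
 [621.9 238.3 152. ]
 [625.3 264.9 152. ]] [633.03569326 250.67489212 152.        ]
```

View pics/w5.png

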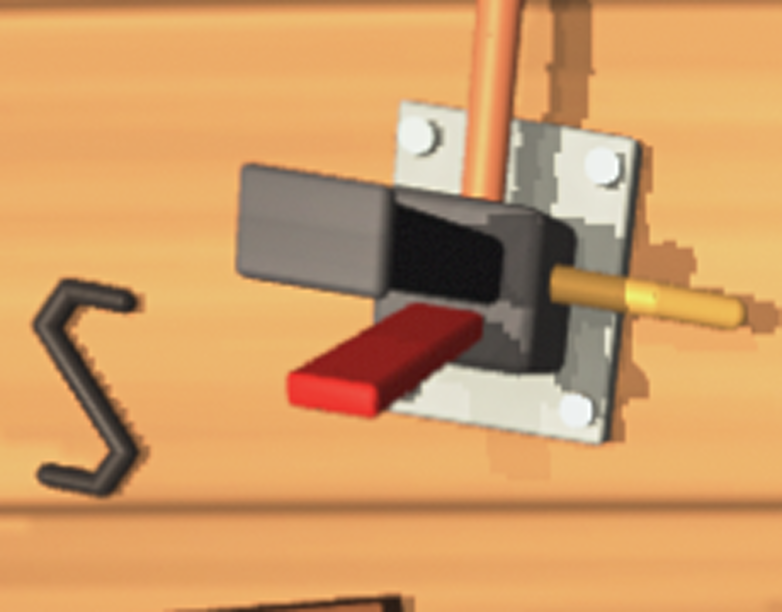

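```bash
python3 -m jog '0 0 16.3 3.61 4.35 0 1;0 0 16.3 3.61 4.35 0 1;0 0 16.3 3.61 4.35 0 1;0 0 16.3 3.61 4.35 0 1;0 0 16.3 3.61 4.35 0 1'; python3 -m jog '0 0 5.6 0 0 0 1;0 0 5.6 0 0 0 1;0 0 5.6 0 0 0 1;0 0 5.6 0 0 0 1'
```

```text
time_s: 16.95
ee_pos: [629.1, 250.5, 250.3]
ee_rot: [180.0, 0.1, 53.9]
force: [-0.5, 0.1, 0.6]
gripper_width: 91.0
time_s: 17.45
ee_pos: [628.9, 250.5, 250.7]
ee_rot: [180.0, 0.0, 81.5]
force: [-0.0, 0.7, 0.0]
gripper_width: 91.2
```

```bash
python3 -m jog '0 0 0 0 0.02 -2 1;0 0 0 0 0.02 -4 1;0 0 0 0 0.02 -5 1;0 0 0 0 0.02 -5.95 1;0 0 0 0 0.02 -5.95 1'; python3 -m jog '0 0 0 0 0 0 0.25;0 0 0 0 0 0 0.25;0 0 0 0 0 0 0.25;0 0 0 0 0 0 0.25;0 0 0 0 0 0 0.25' 25;  python3 -m jog '0 0 0 0 0 0 0;0 0 0 0 0 0 0;0 0 0 0 0 0 0;0 0 0 0 0 0 0;0 0 0 0 0 0 0' 25
```

```text
time_s: 18.08
ee_pos: [627.3, 251.2, 99.9]
ee_rot: [-179.8, 0.1, 81.5]
force: [-0.3, -0.5, 0.9]
gripper_width: 91.5
time_s: 18.7
ee_pos: [627.3, 252.9, 102.4]
ee_rot: [-179.9, 0.0, 81.7]
force: [-4.9, 0.3, 2.4]
gripper_width: 43.9
time_s: 19.32
ee_pos: [629.4, 252.5, 102.3]
ee_rot: [179.9, -0.0, 81.6]
force: [4.3, -1.1, 1.5]
gripper_width: 25.6
```

```bash
python3 -m jog '0 0 0 0 0 0 0;0 0 0 0 0 0 0;0 0 0 0 0 0 0' 35; python3 -m jog '0 0 0 0 0 0 1;0 0 0 0 0 0 1;0 0 0 0 0 0 1;0 0 0 0 0 0 1;0 0 0 0 0 0 1';python3 -m jog '0 0 0 0 0 0 1;0 0 0 0 0 0 1;0 0 0 0 0 3 1;0 0 0 0 0 5 1;0 0 0 0 0 7 1'
```

```text
time_s: 19.7
ee_pos: [629.5, 252.5, 102.3]
ee_rot: [179.9, -0.0, 81.6]
force: [6.4, -0.6, 2.7]
gripper_width: 25.5
time_s: 20.32
ee_pos: [629.4, 252.6, 102.4]
ee_rot: [179.9, -0.0, 81.7]
force: [0.6, -0.3, -0.2]
gripper_width: 72.6
time_s: 20.95
ee_pos: [628.9, 252.7, 280.3]
ee_rot: [179.8, -0.1, 81.7]
force: [1.0, -0.3, -0.1]
gripper_width: 91.3
```

```bash
python3 -m jog '0 0 10 -2.4 2.7 -1 1;0 0 10 -2.4 2.7 -1 1;0 0 10 -2.4 2.7 -1 1;0 0 10 -2.4 2.7 -1 1;0 0 10 -2.4 2.7 -1 1'; python3 -m jog '0 0 16 -2.4 2.7 -1 1;0 0 16 -2.4 2.7 -1 1;0 0 16 -2.4 2.7 -1 1;0 0 16 -2.4 2.7 -1 1;0 0 16 -2.4 2.7 -1 1';  python3 - <<'E'
from h import *
c=np.array([[38,243],[84,308]])/1.75+[90,130]-.2
E=ray('top',c,114);print(E.round(1),E.mean(0))
E
```

```text
time_s: 21.58
ee_pos: [568.5, 320.3, 252.2]
ee_rot: [180.0, 0.0, 131.9]
force: [0.6, -0.6, 0.3]
gripper_width: 91.3
time_s: 22.2
ee_pos: [508.5, 387.8, 227.3]
ee_rot: [180.0, 0.0, -174.2]
force: [1.0, -0.6, -1.0]
gripper_width: 91.2
[[493.6 381.4 114. ]
 [416.  325.4 114. ]] [454.79142766 353.37412061 114.        ]
```

```bash
python3 -m jog '0 0 6 -0.5 -0.2 0.4 1;0 0 6 -0.5 -0.2 0.4 1;0 0 6 -0.5 -0.2 0.4 1;0 0 6 -0.5 -0.2 0.4 1;0 0 6 -0.5 -0.2 0.4 1';  python3 - <<'E'
from h import *
p=camera_params('wrist');f=grab_frame('wrist');save('w6',f)
E
```

```text
time_s: 22.82
ee_pos: [496.0, 382.6, 237.1]
ee_rot: [180.0, 0.0, -144.7]
force: [0.5, 0.9, -0.3]
gripper_width: 91.0
```

View pics/w6.png

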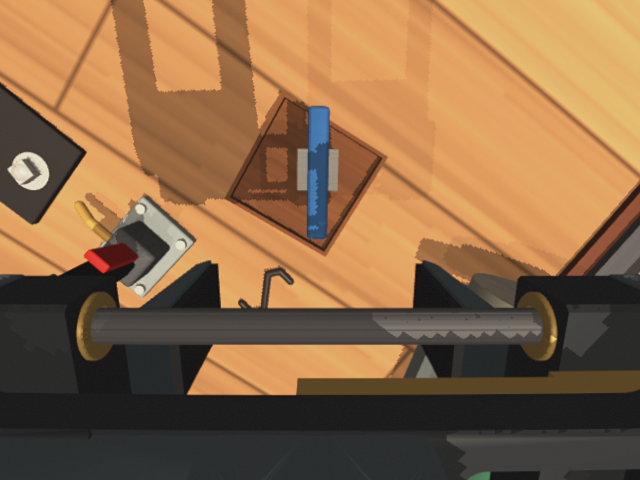

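```bash
cat >> h.py <<'E'
def bar(cam,f,p,z):
    h=cv2.cvtColor(f,cv2.COLOR_RGB2HSV);m=cv2.inRange(h,(95,90,40),(125,255,255))
    n,l,s,_=cv2.connectedComponentsWithStats(m);k=1+np.argmax(s[1:,4])
    ys,xs=np.nonzero(l==k)
    r=cv2.boxPoints(cv2.minAreaRect(np.c_[xs,ys].astype(np.float32)))
    P=ray(cam,r,z,p)[:,:2]; return r,P
E
python3 - <<'E'
from h import *
p=camera_params('wrist');f=grab_frame('wrist')
r,P=bar('wrist',f,p,114);c=P.mean(0)
e=[P[1]-P[0],P[2]-P[1]];e.sort(key=np.linalg.norm)
print(r.round(),P.round(1),c,[np.linalg.norm(v) for v in e],np.rad2deg(np.arctan2(*e[1][::-1])))
for d in spotter.trace('keytray','wrist')[:1]:
    ys,xs=np.nonzero(d['region']);q=cv2.boxPoints(cv2.minAreaRect(np.c_[xs,ys].astype(np.float32)));Q=ray('wrist',q,18,p)[:,:2];print(d['conf'],Q.round(),Q.mean(0))
E
```

```text
[[306. 238.]
 [308. 107.]
 [329. 107.]
 [327. 238.]] [[501.1 376.9]
 [420.6 322.4]
 [412.3 334.5]
 [492.1 390. ]] [456.52288081 355.97646008] [np.float64(14.64010997019024), np.float64(97.19498607685301)] -145.89271664573346
0.87 [[535. 291.]
 [416. 287.]
 [405. 405.]
 [528. 417.]] [470.73833025 350.30189064]
```

```bash
python3 -m jog '0 0 -0.16 -1.58 -1.07 -2 1;0 0 -0.16 -1.58 -1.07 -4 1;0 0 -0.16 -1.58 -1.07 -6.08 1;0 0 -0.16 -1.58 -1.07 -6.08 0.3;0 0 -0.16 -1.58 -1.07 -6.08 0.3' 50;  python3 -m jog '0 0 0 0 0 0 0;0 0 0 0 0 0 0;0 0 0 0 0 0 0;0 0 0 0 0 0 0;0 0 0 0 0 0 0';  python3 -m jog '0 0 0 0 0 0 0;0 0 0 0 0 0 0'
```

```text
time_s: 23.6
ee_pos: [457.8, 356.9, 86.9]
ee_rot: [180.0, 0.2, -145.4]
force: [0.5, 0.5, 0.2]
gripper_width: 74.1
time_s: 24.22
ee_pos: [456.4, 355.9, 85.1]
ee_rot: [180.0, -0.0, -145.4]
force: [-0.3, 0.5, 1.5]
gripper_width: 24.0
time_s: 24.48
ee_pos: [456.4, 355.9, 85.0]
ee_rot: [180.0, -0.0, -145.4]
force: [0.6, -0.8, -0.5]
gripper_width: 16.4
```

```bash
python3 -m jog '0 0 0 0 0 0.6 0;0 0 0 0 0 2 0;0 0 0 0 0 3.2 0;0 0 0 0 0 3.2 0' 50;  python3 -m jog '0 0 -2 0 -2 0 0;0 0 -4 0 -4 0 0;0 0 -6 0 -6 0 0;0 0 -8 0 -8 0 0;0 0 -10 0 -10 0 0';  python3 -m jog '0 0 0 2 0 0 0;0 0 0 4 0 0 0;0 0 0 6 0 0 0;0 0 0 8 0 0 0;0 0 0 10 0 0 0'
python3 - <<'E'
from h import *
s=env.state();print(s['ee_pos'],s['ee_rot'],s['gripper_width'])
p=camera_params('wrist');f=grab_frame('wrist');save('w7',f)
E
```

```text
time_s: 24.98
ee_pos: [457.7, 356.9, 167.8]
ee_rot: [180.0, 0.3, -145.4]
force: [-0.4, -0.4, -4.0]
gripper_width: 15.9
time_s: 25.6
ee_pos: [455.1, 104.2, 163.7]
ee_rot: [-179.9, -0.1, 164.3]
force: [0.9, 0.2, -3.4]
gripper_width: 15.7
time_s: 26.22
ee_pos: [707.0, 105.7, 162.7]
ee_rot: [-179.9, -0.2, 164.6]
force: [-0.2, 0.8, -3.2]
gripper_width: 15.8
[706.96584707 105.68633354 162.71097637] [-179.92924557   -0.18987712  164.57335992] 15.7645176912774
```

View pics/w7.png

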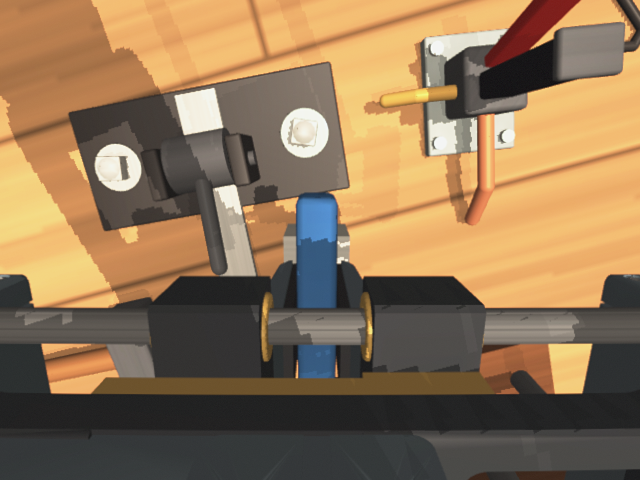

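Run:
```python
from h import *
p=camera_params('wrist');f=grab_frame('wrist');s=env.state()
a=cv2.resize(f[100:170,260:345],None,fx=7,fy=7,interpolation=cv2.INTER_CUBIC);b=cv2.resize(f[133:203,75:160],None,fx=7,fy=7,interpolation=cv2.INTER_CUBIC)
cv2.imwrite('pics/ab.png',np.vstack([a,b])[:,:,::-1][::1][:,:].copy() if 0 else cv2.resize(np.hstack([a,b])[:,:,::-1],(800,330)))
yaw=np.deg2rad(s['ee_rot'][2]);T=np.array([np.cos(yaw),np.sin(yaw)]);N=np.array([-T[1],T[0]])
zt=s['ee_pos'][2]-85+114
w=ray('wrist',[[317,194],[297,205],[337,205]],zt,p)[:,:2]-s['ee_pos'][:2];print('bar end tool', (w@T).round(1),(w@N).round(1))
# washers: bright circle
g=cv2.cvtColor(f,cv2.COLOR_RGB2HSV)
for n,(x,y) in dict(a=(304,133),b=(118,168)).items():
    m=cv2.inRange(g,(0,0,110),(180,60,255));l=np.zeros_like(m);l[y-32:y+32,x-32:x+32]=m[y-32:y+32,x-32:x+32]
    ys,xs=np.nonzero(l);e=cv2.fitEllipse(cv2.convexHull(np.c_[xs,ys].astype(np.int32)))
    print(n,e,ray('wrist',[e[0]],13,p)[0])
print('expected',proj('wrist',[[626.3,117.2,31],[611.7,-38.1,31]],p))
```

```text
bar end tool [47.6 43.6 43.6] [-1.6  5.7 -9. ]
a ((303.1008605957031, 134.12359619140625), (69.85907745361328, 138.22752380371094), 178.97523498535156) [636.70871109 116.56228508  13.        ]
b ((112.44316101074219, 157.04766845703125), (45.895225524902344, 51.313228607177734), 139.43470764160156) [612.08962811 -37.1941334   13.        ]
expected [[299.29600885 119.2173583 ]
 [ 99.18753147 157.58054094]]
```

View pics/ab.png

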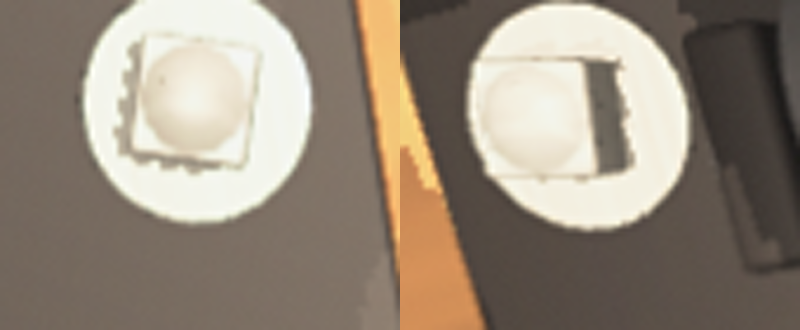

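Run:
```python
from h import *
from scipy.spatial.transform import Rotation as Ro
p=camera_params('wrist');s=env.state()
def M(pos,rpy):
    m=np.eye(4);m[:3,:3]=Ro.from_euler('xyz',rpy,degrees=True).as_matrix();m[:3,3]=pos;return m
W=np.eye(4);W[:3,:3]=cv2.Rodrigues(np.array(p['rvec'],float))[0];W[:3,3]=np.ravel(p['tvec'])
C=W@M(s['ee_pos'],s['ee_rot']) # tool->cam
def par(pos,rpy):
    X=C@np.linalg.inv(M(pos,rpy));q=dict(p);q['rvec']=cv2.Rodrigues(X[:3,:3])[0];q['tvec']=X[:3,3];return q
p4=par([538.65050373,142.22726753,249.85561715],[179.916184,.0705587583,-.0831444697])
print('tcp px',proj('wrist',[s['ee_pos']],p),'K',np.round(p['K'],1).tolist())
def wash(f,x,y,r):
    m=cv2.inRange(f,np.array([150,150,150]),np.array([255,255,255]));l=np.zeros_like(m);l[y-r:y+r,x-r:x+r]=m[y-r:y+r,x-r:x+r]
    l=(cv2.connectedComponents(l)[1]);k=np.bincount(l[l>0]).argmax();ys,xs=np.nonzero(l==k)
    return cv2.fitEllipse(cv2.convexHull(np.c_[xs,ys].astype(np.int32)))
for nm,q,pts in [('w4',p4,[(341,127,22),(491,142,22)]),('w7',p,[(303,125,32),(117,168,32)])]:
    f=cv2.imread(f'pics/{nm}.png')
    for x,y,r in pts:
        e=wash(f,x,y,r);print(nm,np.round(e[0],1),np.round(e[1],1),ray('wrist',[e[0]],13,q)[0].round(1))
print('cone a w7',ray('wrist',[[301.9,120.4]],31,p)[0].round(1))
```

```text
tcp px [[315.67678628 295.85108096]] K [[385.1, 0.0, 316.3], [0.0, 385.1, 243.7], [0.0, 0.0, 1.0]]
w4 [340.1 126.5] [37.8 39.5] [627.1 117.3  13. ]
w4 [490.9 141.8] [35.3 39.2] [612.1 -38.   13. ]
w7 [304.3 132.2] [47.8 49.8] [630.7 117.8  13. ]
w7 [117.5 167.1] [44.2 49.1] [615.9 -36.5  13. ]
cone a w7 [622.9 118.8  31. ]
```

The arm was still settling between grabs, so those two measurements don't belong together. I'll remeasure now that it's still.

```bash
cat >> h.py <<'E'
def wash(f,x,y,r):
    m=cv2.inRange(f,np.array([150,150,150]),np.array([255,255,255]));l=np.zeros_like(m);l[y-r:y+r,x-r:x+r]=m[y-r:y+r,x-r:x+r]
    l=(cv2.connectedComponents(l)[1]);k=np.bincount(l[l>0]).argmax();ys,xs=np.nonzero(l==k)
    return cv2.fitEllipse(cv2.convexHull(np.c_[xs,ys].astype(np.int32)))
def tf(P,s):
    y=np.deg2rad(s['ee_rot'][2]);T=np.array([np.cos(y),np.sin(y)]);N=np.array([-T[1],T[0]]);w=np.array(P)[...,:2]-s['ee_pos'][:2]
    return np.stack([w@T,w@N],-1).round(1)
E
python3 - <<'E'
from h import *
for i in range(2):
    s=env.state();p=camera_params('wrist');f=grab_frame('wrist')
    print(s['ee_pos'].round(2),s['ee_rot'].round(2),abs(s['qvel']).max())
for x,y in [tuple(proj('wrist',[[626.7,117.3,13]],p)[0].astype(int)),tuple(proj('wrist',[[612,-38,13]],p)[0].astype(int))]:
    e=wash(f,x,y,34);print(np.round(e[0],1),np.round(e[1],1),ray('wrist',[e[0]],13,p)[0].round(1))
h=cv2.cvtColor(f,cv2.COLOR_RGB2HSV);m=cv2.inRange(h,(95,90,40),(125,255,255))[:280]
for r in (200,215,235,255): xs=np.nonzero(m[r])[0];print(r,xs.min() if len(xs) else None,xs.max() if len(xs) else None)
ys=np.nonzero(m[:,317])[0];print('end row',ys.min(), tf(ray('wrist',[[317,ys.min()]],s['ee_pos'][2]+29,p),s), tf(ray('wrist',[[317,ys.min()]],s['ee_pos'][2]+9,p),s))
save('w8',f,(230,80,150,120),5)
E
```

```text
[710.14 105.49 161.03] [-179.98   -0.    164.54] 6.2258436884084185
[707.12 105.53 161.3 ] [-179.91   -0.22  164.55] 3.9226480867861553
[304.4 132.1] [48.1 50.1] [627. 118.  13.]
[117.  167.2] [44.3 49.2] [612.1 -37.2  13. ]
200 298 334
215 297 336
235 296 336
255 297 335
end row 193 [[51.5 -0.7]] [[49.3 -0.7]]
```

View pics/w8.png

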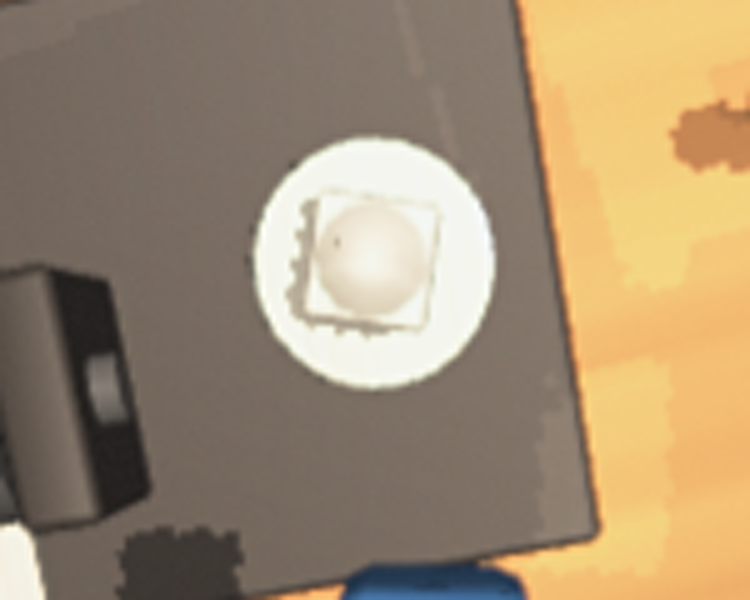

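```bash
python3 -m jog '0 0 -0.5 -0.8 0.1 0 0;0 0 -1 -1.6 0.3 0 0;0 0 -1.47 -2.4 0.4 -0.4 0;0 0 -1.47 -2.9 0.48 -0.8 0;0 0 -1.47 -3.2 0.48 -1.2 0';python3 -m jog '0 0 0 0 0 0 0;0 0 0 0 0 0 0;0 0 0 0 0 0 0;0 0 0 0 0 0 0'
python3 - <<'E'
from h import *
A=[]
for i in range(6):
    grab_frame('wrist');s=env.state();A.append([*s['ee_pos'],s['ee_rot'][2]])
print(np.round(A,2),np.mean(A,0))
E
```

```text
time_s: 27.05
ee_pos: [624.1, 118.0, 134.5]
ee_rot: [-180.0, -0.1, 157.3]
force: [-0.3, 0.4, -3.4]
gripper_width: 15.8
time_s: 27.55
ee_pos: [626.9, 117.9, 135.2]
ee_rot: [180.0, 0.0, 157.2]
force: [0.0, 0.2, -3.6]
gripper_width: 15.7
[[626.76 117.88 135.16 157.23]
 [626.66 117.88 135.1  157.23]
 [626.56 117.87 135.05 157.23]
 [626.52 117.88 135.05 157.23]
 [626.46 117.9  135.05 157.23]
 [626.43 117.91 135.03 157.23]] [626.56534866 117.88492456 135.07351044 157.2300825 ]
```

```bash
python3 -m jog '0 0 0 0.03 -0.015 -0.3 0;0 0 0 0.03 -0.015 -0.6 0;0 0 0 0.03 -0.015 -0.8 0;0 0 0 0.03 -0.015 -0.9 0;0 0 0 0.03 -0.015 -0.9 0' 50;python3 -m jog '0 0 0 0 0 -0.1 0;0 0 0 0 0 -0.2 0;0 0 0 0 0 -0.2 0'
```

```text
time_s: 28.48
ee_pos: [627.1, 117.5, 112.3]
ee_rot: [-180.0, -0.0, 157.2]
force: [0.2, -0.5, -3.0]
gripper_width: 15.7
time_s: 28.85
ee_pos: [627.0, 117.5, 107.3]
ee_rot: [-180.0, -0.0, 157.2]
force: [0.4, 0.1, -2.3]
gripper_width: 15.9
```

```bash
python3 -m jog '0 0 0 0 0 -0.1 0;0 0 0 0 0 -0.2 0;0 0 0 0 0 -0.28 0;0 0 0 0 0 -0.28 0';python3 -m jog '0 0 0 0 0 -0.04 0;0 0 0 0 0 -0.04 0;0 0 0 0 0 -0.04 0'
```

```text
time_s: 29.35
ee_pos: [627.0, 117.5, 100.3]
ee_rot: [-180.0, -0.0, 157.2]
force: [-0.3, 0.1, -4.0]
gripper_width: 15.7
time_s: 29.72
ee_pos: [627.2, 117.6, 99.6]
ee_rot: [180.0, 0.0, 157.2]
force: [0.5, 0.4, -2.9]
gripper_width: 15.7
```

```bash
cat > st.py <<'E'
from workcell import env
s=env.state();print(s['ee_pos'].round(2),s['ee_rot'].round(2),'F',s['force'].round(1),'T',s['torque'].round(2),'w',round(s['gripper_width'],1),'q6',s['qpos'][5].round(1))
E
python3 -m jog '0 0 -1.5 0 0 -0.01 0;0 0 -3 0 0 -0.02 0;0 0 -4.5 0 0 -0.03 0;0 0 -6 0 0 -0.04 0;0 0 -7 0 0 -0.05 0'; python3 st.py;python3 -m jog '0 0 -1.5 0 0 -0.01 0;0 0 -3 0 0 -0.02 0;0 0 -4.5 0 0 -0.03 0;0 0 -6 0 0 -0.04 0;0 0 -7 0 0 -0.05 0'; python3 st.py
```

```text
time_s: 30.35
ee_pos: [626.7, 117.9, 98.3]
ee_rot: [-180.0, -0.1, 122.1]
force: [-1.1, 0.7, -2.6]
gripper_width: 15.9
[626.67 117.95  98.32] [-1.7997e+02 -6.0000e-02  1.2208e+02] F [-1.1  0.7 -2.6] T [0.29 0.12 0.16] w 15.9 q6 -22.5
time_s: 30.98
ee_pos: [627.0, 118.1, 97.1]
ee_rot: [-180.0, -0.1, 87.1]
force: [-0.8, 1.0, -2.5]
gripper_width: 15.9
[626.99 118.1   97.11] [-1.7999e+02 -5.0000e-02  8.7070e+01] F [-0.8  1.  -2.5] T [0.36 0.04 0.14] w 15.9 q6 12.5
```

```bash
python3 -m jog '0 0 -1.5 0 0 -0.01 0;0 0 -3 0 0 -0.02 0;0 0 -4.5 0 0 -0.03 0;0 0 -6 0 0 -0.04 0;0 0 -7 0 0 -0.05 0'; python3 st.py;python3 -m jog '0 0 -1 0 0 -0.01 0;0 0 -2 0 0 -0.015 0;0 0 -3 0 0 -0.02 0;0 0 -3.4 0 0 -0.03 0;0 0 -3.4 0 0 -0.03 0'; python3 st.py; python3 -m jog '0 0 -0.3 0 0 0 0;0 0 -0.6 0 0 0 0;0 0 -0.6 0 0 0 0' ; python3 st.py
```

```text
time_s: 31.6
ee_pos: [627.4, 118.0, 95.9]
ee_rot: [180.0, -0.1, 52.1]
force: [0.3, 1.2, -3.3]
gripper_width: 16.1
[627.37 118.05  95.91] [ 1.800e+02 -6.000e-02  5.207e+01] F [ 0.3  1.2 -3.3] T [ 0.34 -0.07  0.12] w 16.1 q6 47.5
time_s: 32.22
ee_pos: [627.5, 117.9, 95.3]
ee_rot: [180.0, -0.1, 35.3]
force: [0.8, 1.5, -2.0]
gripper_width: 15.3
[627.5  117.91  95.29] [ 1.800e+02 -7.000e-02  3.528e+01] F [ 0.8  1.5 -2. ] T [ 0.34 -0.18  0.08] w 15.3 q6 64.3
time_s: 32.6
ee_pos: [627.5, 117.8, 95.2]
ee_rot: [180.0, -0.1, 32.2]
force: [1.2, 2.5, -3.7]
gripper_width: 15.7
[627.46 117.79  95.16] [ 1.800e+02 -5.000e-02  3.222e+01] F [ 1.2  2.5 -3.7] T [ 0.57 -0.36  0.1 ] w 15.7 q6 67.4
```

```bash
for i in 1 2 3; do python3 -m jog '0 0 -0.25 0 0 0 0;0 0 -0.5 0 0 0 0;0 0 -0.5 0 0 0 0' >/dev/null; python3 st.py; done
```

```text
[627.44 117.72  95.13] [ 1.7999e+02 -5.0000e-02  2.9710e+01] F [ 2.1  2.7 -3.6] T [ 0.75 -0.63  0.08] w 15.4 q6 69.9
[627.37 117.67  95.04] [ 1.7999e+02 -3.0000e-02  2.7220e+01] F [ 2.6  2.7 -4.3] T [ 0.83 -0.66  0.04] w 15.6 q6 72.4
[627.35 117.59  95.  ] [ 1.7999e+02 -3.0000e-02  2.4720e+01] F [ 3.1  2.8 -3.2] T [ 0.9  -0.84  0.12] w 15.9 q6 74.9
```

```bash
python3 - <<'E'
from h import *
f=grab_frame('wrist');save('w9',f)
E
python3 st.py
```

```text
[627.35 117.61  95.  ] [ 1.7999e+02 -3.0000e-02  2.4730e+01] F [ 3.6  2.5 -4.9] T [ 0.91 -0.89  0.15] w 15.8 q6 74.9
```

View pics/w9.png

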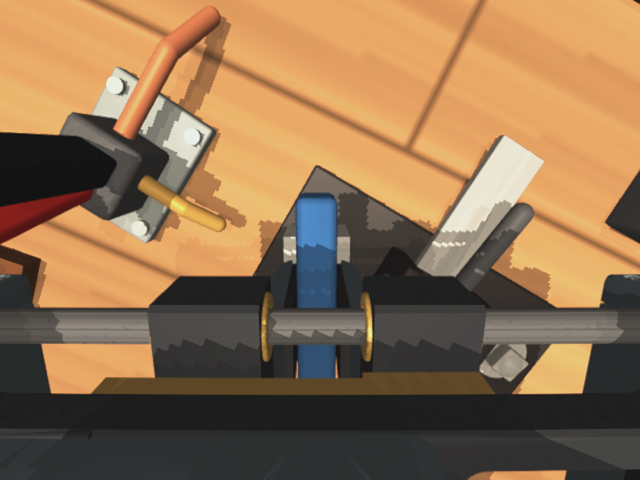

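```bash
for i in 1 2 3; do python3 -m jog '0 0 -0.25 0 0 0 0;0 0 -0.5 0 0 0 0;0 0 -0.5 0 0 0 0' >/dev/null; python3 st.py; done
```

```text
[627.34 117.61  95.04] [ 1.7998e+02 -2.0000e-02  2.2220e+01] F [ 3.3  2.7 -5.7] T [ 0.92 -0.89  0.39] w 15.6 q6 77.4
[627.32 117.57  95.04] [ 1.7997e+02 -2.0000e-02  1.9780e+01] F [ 3.9  3.3 -4.9] T [ 0.93 -0.9   0.7 ] w 15.3 q6 79.8
[627.3  117.56  95.04] [ 1.7995e+02 -1.0000e-02  1.7340e+01] F [ 3.1  3.8 -5. ] T [ 0.97 -0.9   0.96] w 15.6 q6 82.3
```

```bash
python3 -m jog '0 0 1 0 0 0 0;0 0 2 0 0 0 0;0 0 2.8 0 0 0 0;0 0 2.8 0 0 0 0'; python3 st.py; python3 -m jog '0 0 0 0 0 0.3 0;0 0 0 0 0 0.7 0;0 0 0 0 0 1.4 0;0 0 0 0 0 2.4 0;0 0 0 0 0 3.4 0'; python3 st.py
```

```text
time_s: 35.4
ee_pos: [627.1, 116.9, 95.3]
ee_rot: [179.9, 0.0, 31.1]
force: [2.9, 1.6, -4.1]
gripper_width: 16.0
[627.11 116.95  95.28] [1.7995e+02 3.0000e-02 3.1140e+01] F [ 2.9  1.6 -4.1] T [ 0.4  -0.76  0.02] w 16.0 q6 68.4
time_s: 36.02
ee_pos: [626.4, 117.1, 181.9]
ee_rot: [180.0, 0.1, 31.2]
force: [0.6, -0.3, -3.3]
gripper_width: 16.2
[626.37 117.06 181.92] [1.7999e+02 8.0000e-02 3.1220e+01] F [ 0.6 -0.3 -3.3] T [ 0.05 -0.02 -0.01] w 16.2 q6 68.4
```

```bash
python3 -m jog '0 0 2 1 -1.5 0 0;0 0 4 2 -3 0 0;0 0 6 2.6 -4.5 0 0;0 0 8 2.6 -6 0 0;0 0 10 2.6 -6.7 0 0'; python3 -m jog '0 0 2 0 0 0 0;0 0 4 0 0 0 0;0 0 6 0 0 0 0;0 0 8 0 0 0 0;0 0 10 0 0 0 0';python3 -m jog '0 0 2 0 0 -0.2 0;0 0 4 0 0 -0.5 0;0 0 6 0 0 -0.8 0;0 0 6.8 0 0 -0.8 0;0 0 6.8 0 0 -0.8 0';python3 -m jog '0 0 0 0 0 0 0;0 0 0 0 0 0 0;0 0 0 0 0 0 0;0 0 0 0 0 0 0'; python3 st.py
python3 - <<'E'
from h import *
for i in range(3): s=env.state();p=camera_params('wrist');f=grab_frame('wrist')
print(s['ee_pos'].round(2),s['ee_rot'].round(2))
for P in ([612,-37.6,13],[627,117.6,13]):
    x,y=proj('wrist',[P],p)[0].astype(int);e=wash(f,x,y,32);print((x,y),np.round(e[0],1),np.round(e[1],1),ray('wrist',[e[0]],13,p)[0].round(1))
h=cv2.cvtColor(f,cv2.COLOR_RGB2HSV);m=cv2.inRange(h,(95,90,40),(125,255,255))[:280]
ys=np.nonzero(m[:,317])[0];print('end',ys.min(),tf(ray('wrist',[[317,ys.min()]],s['ee_pos'][2]+29,p),s))
save('w10',f,(200,60,400,160),2)
E
```

```text
time_s: 36.65
ee_pos: [691.3, -52.6, 181.0]
ee_rot: [-179.9, 0.1, 81.4]
force: [-0.1, 1.1, -3.2]
gripper_width: 16.0
time_s: 37.28
ee_pos: [691.3, -50.2, 181.2]
ee_rot: [-179.9, -0.0, 131.5]
force: [0.0, -0.4, -4.1]
gripper_width: 15.5
time_s: 37.9
ee_pos: [691.6, -50.2, 161.0]
ee_rot: [-180.0, -0.0, 165.2]
force: [0.2, 1.2, -2.6]
gripper_width: 16.2
time_s: 38.4
ee_pos: [692.1, -50.0, 160.1]
ee_rot: [180.0, -0.0, 165.2]
force: [0.1, -0.1, -3.1]
gripper_width: 15.5
[692.13 -49.99 160.06] [180.    -0.   165.22] F [ 0.1 -0.1 -3.1] T [ 0.11 -0.12 -0.02] w 15.5 q6 -80.3
[692.13 -49.96 160.02] [ 1.8000e+02 -1.0000e-02  1.6523e+02]
(np.int64(305), np.int64(131)) [305.5 131.2] [48. 50.] [612.2 -37.3  13. ]
(np.int64(501), np.int64(98)) [502.1  98.3] [47.3 52.9] [627.1 117.7  13. ]
end 193 [[51.6 -0.6]]
```

View pics/w10.png

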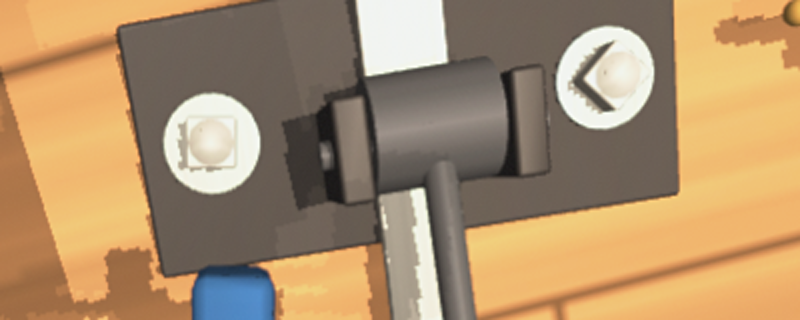

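```bash
python3 -m jog '0 0 0 -0.8 0.1 0 0;0 0 -0.1 -1.6 0.2 0 0;0 0 -0.1 -2.4 0.4 -0.4 0;0 0 -0.1 -2.9 0.5 -0.8 0;0 0 -0.1 -3.18 0.5 -1 0';python3 -m jog '0 0 0 0 0 0 0;0 0 0 0 0 0 0;0 0 0 0 0 0 0;0 0 0 0 0 0 0;0 0 0 0 0 0 0'; python3 st.py
```

```text
time_s: 39.17
ee_pos: [611.9, -37.3, 134.7]
ee_rot: [-180.0, -0.0, 164.7]
force: [-0.0, 0.7, -3.6]
gripper_width: 15.8
time_s: 39.8
ee_pos: [612.8, -37.5, 135.1]
ee_rot: [180.0, 0.0, 164.7]
force: [-0.2, -0.6, -3.2]
gripper_width: 16.0
[612.8  -37.48 135.06] [1.7999e+02 1.0000e-02 1.6473e+02] F [-0.2 -0.6 -3.2] T [ 0.08 -0.11  0.02] w 16.0 q6 -79.3
```

```bash
python3 -m jog '0 0 0 -0.01 0 -0.3 0;0 0 0 -0.01 0 -0.6 0;0 0 0 -0.01 0 -0.8 0;0 0 0 -0.01 0 -0.9 0;0 0 0 -0.01 0 -0.9 0' >/dev/null;python3 st.py;python3 -m jog '0 0 0 0 0 -0.1 0;0 0 0 0 0 -0.2 0;0 0 0 0 0 -0.2 0'>/dev/null;python3 st.py;python3 -m jog '0 0 0 0 0 -0.1 0;0 0 0 0 0 -0.2 0;0 0 0 0 0 -0.3 0;0 0 0 0 0 -0.3 0'>/dev/null;python3 st.py
```

```text
[612.32 -37.44 112.29] [-1.8000e+02 -2.0000e-02  1.6474e+02] F [-0.1 -0.3 -3.2] T [ 0.09 -0.18  0.01] w 16.1 q6 -79.3
[612.22 -37.46 107.33] [ 1.8000e+02 -3.0000e-02  1.6473e+02] F [ 0.1  1.  -2.5] T [ 0.1  -0.15 -0.03] w 15.6 q6 -79.3
[612.19 -37.43  99.73] [-1.8000e+02 -4.0000e-02  1.6474e+02] F [ 0.5 -0.4 -2.7] T [ 0.09 -0.12 -0.  ] w 15.8 q6 -79.3
```

```bash
for i in 1 2 3; do python3 -m jog '0 0 -1.5 0 0 -0.01 0;0 0 -3 0 0 -0.02 0;0 0 -4.5 0 0 -0.03 0;0 0 -6 0 0 -0.04 0;0 0 -7 0 0 -0.05 0' >/dev/null; python3 st.py; done; python3 -m jog '0 0 -1 0 0 -0.01 0;0 0 -2 0 0 -0.015 0;0 0 -3 0 0 -0.02 0;0 0 -4 0 0 -0.025 0;0 0 -5 0 0 -0.03 0'>/dev/null; python3 st.py
```

```text
[611.81 -37.34  98.73] [-1.7995e+02 -6.0000e-02  1.2958e+02] F [-0.8  0.8 -2.7] T [0.1  0.08 0.16] w 15.9 q6 -44.2
[612.09 -37.15  97.54] [-1.7997e+02 -3.0000e-02  9.4580e+01] F [-0.3  1.1 -3.1] T [0.22 0.02 0.12] w 15.8 q6 -9.2
[612.46 -37.16  96.31] [-1.800e+02 -3.000e-02  5.958e+01] F [ 0.7  0.9 -3.1] T [ 0.25 -0.03  0.17] w 15.6 q6 25.8
[612.7  -37.27  95.51] [ 1.7998e+02 -4.0000e-02  3.4600e+01] F [ 0.5  0.7 -5.1] T [ 0.14 -0.26  0.13] w 15.9 q6 50.8
```

```bash
python3 -m jog '0 0 -0.5 0 0 -0.01 0;0 0 -1 0 0 -0.01 0;0 0 -1.4 0 0 -0.015 0;0 0 -1.4 0 0 -0.015 0'>/dev/null; python3 st.py; for i in 1 2 3 4; do python3 -m jog '0 0 -0.25 0 0 0 0;0 0 -0.5 0 0 0 0;0 0 -0.5 0 0 0 0' >/dev/null; python3 st.py; done
```

```text
[612.72 -37.34  95.23] [ 1.7998e+02 -4.0000e-02  2.7750e+01] F [ 1.5 -0.2 -3.9] T [ 0.13 -0.28  0.11] w 15.6 q6 57.7
[612.65 -37.38  95.16] [ 1.7999e+02 -3.0000e-02  2.5220e+01] F [ 1.3  0.8 -4.6] T [ 0.25 -0.44  0.12] w 15.6 q6 60.2
[612.66 -37.42  95.22] [ 1.7998e+02 -3.0000e-02  2.2740e+01] F [ 3.   1.7 -4.5] T [ 0.34 -0.65  0.37] w 15.8 q6 62.7
[612.61 -37.44  95.21] [ 1.7998e+02 -2.0000e-02  2.0240e+01] F [ 2.8  1.4 -5.8] T [ 0.3  -0.72  0.6 ] w 16.1 q6 65.2
[612.51 -37.46  95.23] [ 1.7998e+02 -1.0000e-02  1.7750e+01] F [ 3.6  1.9 -5. ] T [ 0.32 -0.73  0.94] w 15.5 q6 67.7
```

```bash
python3 -m jog '0 0 1 0 0 0 0;0 0 2 0 0 0 0;0 0 2.8 0 0 0 0;0 0 2.8 0 0 0 0'>/dev/null; python3 st.py; python3 -m jog '0 0 0 0 0 0.3 0;0 0 0 0 0 0.7 0;0 0 0 0 0 1.4 0;0 0 0 0 0 2.2 0;0 0 0 0 0 3 0'>/dev/null; python3 st.py; python3 -m jog '0 0 0 -1.5 0 0 0;0 0 0 -3 0 0 0;0 0 0 -4.5 1 0 0;0 0 0 -5.9 2.5 0 0;0 0 0 -5.9 4 0 0'>/dev/null; python3 -m jog '0 0 0 0 2 0 0;0 0 0 0 4 0 0;0 0 0 0 6 0 0;0 0 0 0 8 0 0;0 0 0 0 10 0 0'>/dev/null;python3 -m jog '0 0 0 0 1 0 0;0 0 0 0 1.6 0 0;0 0 0 0 1.6 0 0;0 0 0 0 1.6 0 0;0 0 0 0 1.6 0 0'>/dev/null;python3 st.py
```

```text
[612.16 -37.8   95.44] [-1.800e+02  2.000e-02  3.158e+01] F [ 1.9 -0.  -3.1] T [-0.02 -0.47  0.01] w 15.7 q6 53.8
[611.5  -37.62 171.42] [-1.7998e+02  9.0000e-02  3.1700e+01] F [ 0.5  0.5 -4.1] T [-0.   -0.04  0.04] w 15.6 q6 53.7
[465.01 351.27 170.31] [1.7997e+02 2.0000e-02 3.1650e+01] F [-0.1 -0.3 -3.6] T [-0.08 -0.03 -0.03] w 15.8 q6 94.3
```

Now take a picture to check the screws and the held key, then lower.

```bash
python3 -m jog '0 0 0 0 0 -1 0;0 0 0 0 0 -2 0;0 0 0 0 0 -2.8 0;0 0 0 0 0 -3.1 0;0 0 0 0 0 -3.2 0'>/dev/null; python3 st.py;  python3 -m jog '0 0 0 0 0 -0.1 0;0 0 0 0 0 -0.15 0;0 0 0 0 0 -0.15 0' >/dev/null; python3 st.py
```

```text
[465.15 352.29  90.29] [ 1.7999e+02 -1.0000e-02  3.1710e+01] F [ 0.4  0.1 -3. ] T [-0.01 -0.01  0.01] w 15.8 q6 94.3
[465.03 352.65  86.75] [ 1.800e+02 -3.000e-02  3.174e+01] F [-0.   0.6 -3.4] T [-0.03 -0.01 -0.02] w 15.4 q6 94.3
```

```bash
for i in 1 2 3; do python3 -m jog '0 0 0 0 0 -0.03 0;0 0 0 0 0 -0.03 0;0 0 0 0 0 -0.03 0' >/dev/null; python3 st.py; done
```

```text
[464.92 352.58  85.72] [ 1.800e+02 -1.000e-02  3.173e+01] F [ 0.8 -0.2 -3.9] T [-0.04  0.01 -0.02] w 15.6 q6 94.3
[464.99 352.6   85.18] [ 1.800e+02 -2.000e-02  3.174e+01] F [-0.4 -0.7 -1.2] T [-0.06  0.04  0.04] w 15.8 q6 94.3
[465.03 352.58  85.14] [ 1.800e+02 -4.000e-02  3.173e+01] F [-2.5 -1.9  5.6] T [-0.25  0.36 -0.02] w 15.6 q6 94.3
```

Contact with the tray floor. Release, wait, rise, and check from above.

```bash
python3 -m jog '0 0 0 0 0 0 0.5;0 0 0 0 0 0 0.8;0 0 0 0 0 0 0.8;0 0 0 0 0 0 0.8;0 0 0 0 0 0 0.8'; python3 -m jog '0 0 0 0 0 0 0.8;0 0 0 0 0 2 0.8;0 0 0 0 0 4 0.8;0 0 0 0 0 6 0.8;0 0 0 0 0 6 0.8';python3 -m jog '0 0 0 -1 -2 0 0.8;0 0 0 -2 -4 0 0.8;0 0 0 -3 -6 0 0.8;0 0 0 -3 -8 0 0.8;0 0 0 -3 -10 0 0.8';python3 -m jog '0 0 0 0 0 0 0.8;0 0 0 0 0 0 0.8;0 0 0 0 0 0 0.8'
python3 - <<'E'
from h import *
f=grab_frame('scene');g=grab_frame('top')
a=cv2.resize(f[110:310,300:440],None,fx=3,fy=3,interpolation=cv2.INTER_CUBIC);b=cv2.resize(g[130:330,90:540],None,fx=.84*1,fy=1)
b=cv2.resize(g[130:330,90:540],(380,169));a=a[:600]
o=np.zeros((600,800,3),np.uint8);o[:a.shape[0],:a.shape[1]]=a;o[:169,420:]=b
t=cv2.resize(f[300:400,150:260],(380,345));o[200:545,420:]=t
cv2.imwrite('pics/end.png',o[:,:,::-1])
E
```

```text
time_s: 51.55
ee_pos: [464.9, 352.6, 84.1]
ee_rot: [180.0, 0.0, 31.7]
force: [-0.2, -0.7, 0.3]
gripper_width: 62.6
time_s: 52.18
ee_pos: [466.8, 353.9, 238.9]
ee_rot: [-180.0, -0.6, 31.7]
force: [-0.5, -0.2, -0.6]
gripper_width: 72.7
time_s: 52.8
ee_pos: [388.7, 101.0, 233.2]
ee_rot: [-180.0, 0.1, 31.8]
force: [2.0, -0.4, -0.0]
gripper_width: 73.3
time_s: 53.18
ee_pos: [389.8, 103.5, 233.8]
ee_rot: [-180.0, 0.0, 31.8]
force: [0.2, -0.2, 0.1]
gripper_width: 73.2
```

View pics/end.png

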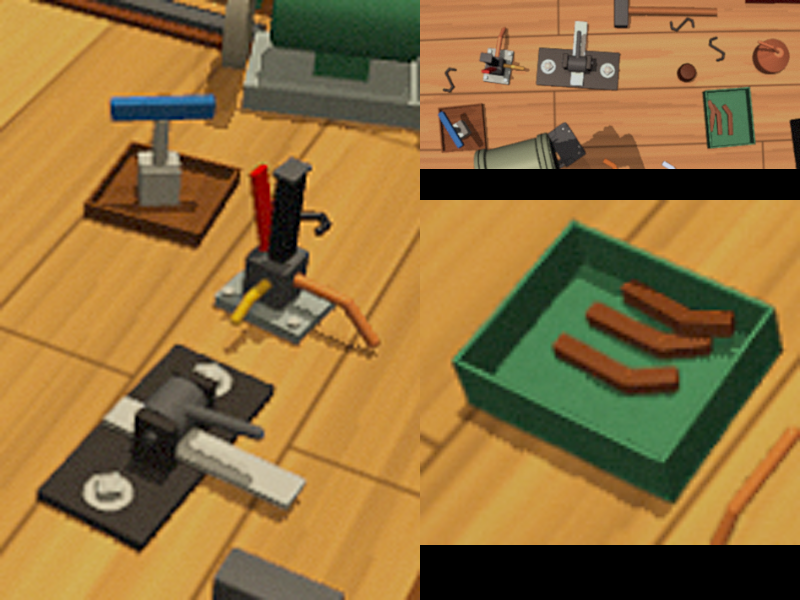

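The key stands upright in the tray, all three spikes are in the tin, the trigger has sprung back, and the bystanders are in place. Handing in.

```bash
python3 -c "
from workcell import env
print(env.job_done())"; python3 st.py
```

```text
the job is handed in; nothing more can be done
None
the job is handed in; nothing more can be done
```

The job is done and handed in at about 53 s of the 210 s allowed; no verdict was reported.

- **Spikes:** all three rusty spikes are in the green tin. The first grasp closed on nothing because I lifted too early; the second try worked. The yellow and white look-alikes were left alone.
- **Air gun:** I squeezed the trigger until the fingers read 25.5 mm, against 26 mm for fully squeezed. In the last picture it has sprung back. This was done before either screw was turned.
- **Screws:** the key was set over each head with no contact force before turning. Both screws turned clockwise at about 0.15 N m until the moment climbed to about 0.95 N m at the hard stop. After backing off there was no reverse moment, so neither screw should have loosened. I took the heads as home from these moments and the turn angles, not from a close-up picture.
- **Key:** the last picture shows it upright in its tray, with the arm clear of everything.
- **Bystanders:** in the last top picture the oil can, insulator, S-hooks and fuller appear where they started.

One early position reading on screw a was inconsistent because the arm was still settling. I discarded it and measured again; the new readings agreed within 1 mm.

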